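# Sort the push-top mills by their springs

### The job

Before the table is laid, find out which of the three push-top spice mills still have a firm spring by feeling how hard their heads push back. Stand each mill with a firm spring upright on the wooden serving board and each one with a weak, tired spring upright in the steel tray, well inside the edges; knock no mill over and leave the other things where they stand.

Things in the scene. Friction and masses are not known exactly. Their poses are not given: they have to be found in the camera images.
- mill_1: One of three push-top spice mills, alike outside; any number of them may have a firm spring. 0.16 to 0.36 kg, upright, round: metal body 48 mm wide, shoulder 96 mm up, thin bare stem, then a dark-wood push head 38 mm wide from 108 to 130 mm. Grip the body at 70 to 90 mm, not the head. Origin: centre of its underside, z up.
- mill_1_head (a joint): How far the head of mill_1 is pushed down, m: 0 at rest, 0.010 fully down on its stop; it springs back when let go. A firm spring takes about 6 N to start moving and 16 N to push fully down; a weak, tired one about 1 N to start and 2.5 N fully down.
- mill_1_top (a point): Centre of the flat top of mill_1's push head, where to press; 130 mm above the mill's origin when the head is up.
- mill_2: One of three push-top spice mills, alike outside; any number of them may have a firm spring. 0.16 to 0.36 kg, upright, round: metal body 48 mm wide, shoulder 96 mm up, thin bare stem, then a dark-wood push head 38 mm wide from 108 to 130 mm. Grip the body at 70 to 90 mm, not the head. Origin: centre of its underside, z up.
- mill_2_head (a joint): How far the head of mill_2 is pushed down, m: 0 at rest, 0.010 fully down on its stop; it springs back when let go. A firm spring takes about 6 N to start moving and 16 N to push fully down; a weak, tired one about 1 N to start and 2.5 N fully down.
- mill_2_top (a point): Centre of the flat top of mill_2's push head, where to press; 130 mm above the mill's origin when the head is up.
- mill_3: One of three push-top spice mills, alike outside; any number of them may have a firm spring. 0.16 to 0.36 kg, upright, round: metal body 48 mm wide, shoulder 96 mm up, thin bare stem, then a dark-wood push head 38 mm wide from 108 to 130 mm. Grip the body at 70 to 90 mm, not the head. Origin: centre of its underside, z up.
- mill_3_head (a joint): How far the head of mill_3 is pushed down, m: 0 at rest, 0.010 fully down on its stop; it springs back when let go. A firm spring takes about 6 N to start moving and 16 N to push fully down; a weak, tired one about 1 N to start and 2.5 N fully down.
- mill_3_top (a point): Centre of the flat top of mill_3's push head, where to press; 130 mm above the mill's origin when the head is up.
- serving_board: Plain flat wooden serving board, 190 x 300 x 14 mm, fixed where it lies. Origin: centre of its underside; x along its 190 mm width, y along its 300 mm length, z up; its top is at z = 0.014.
- steel_tray: Shallow open steel tray with a low rim, 176 x 290 mm outside, 30 mm high, walls and floor 3 mm thick, with a small wire loop at each short end; fixed where it stands. Origin: centre of its underside; x along its width, y along its length; its inner floor is at z = 0.003.
- pepper_mill: Classic turned wooden pepper mill, 58 mm wide, 170 mm tall, with a knob on top; it has no push head. A bystander. Origin: centre of its underside.
- salt_shaker: Glass salt shaker with a domed grey metal top, 44 mm wide, 90 mm tall. A bystander. Origin: centre of its underside.
- mug: Mug, dark above and white below, 82 mm wide, 97 mm tall, with a handle. A bystander. Origin: centre of its underside.
- spice_jar: Spice jar with a white cap, 43 mm wide, 100 mm tall. A bystander. Origin: centre of its underside.
Mind the look-alikes: they are no part of the job. Leave any blue or green look-alike of the mill_2 alone.

How it is judged:
By the outcome, as a careful person would: the job done as asked, in the order asked, and still so for the second after the job is handed in, with the robot touching nothing.
It also fails if it takes over 72 s, if anything falls off the work surface, if the arm or the gripper's body presses on something with over 40 N, if the wrist force passes 120 N, or if a joint passes its speed limit or range.

### The arm

A 6-joint arm with a two-finger parallel gripper is mounted at the origin on a cart in front of the work surface, level with it; the furniture and walls round the work are solid. World frame = base frame: x ahead of the robot, y to its left, z up, the work surface at z = 0. Lengths are in m, angles in rad, forces in N, time in s.
With the tool pointing down it reaches from about 0.35 to 0.775 m from the base axis. Payload 5.5 kg.
Tool frame: the origin (TCP) lies midway between the tips of the shut fingers; the grasp point (between the pads) lies 19 mm behind it; z points along the fingers, y is the line along which they close (so a half turn about z gives the same grasp; the last joint's range is limited). The gripper opens to 85 mm and grips with 20 to 120 N. Pads are 22 mm wide; open, the fingers measure 114 mm over their backs; the gripper's body (76 mm by 85 mm) begins 54 mm behind the grasp point. The pads swing forward as they close: fully open they stand 13 mm farther back than shut.
Start: joints at [0.977, 0.313, 0.046, 1.304, 0, 1.431], TCP at [0.252, 0.517, 0.231] pointing down, gripper open.
Joint ranges: [-2.76, 2.76], [-0.86, 1.69], [-1.03, 1.26], [-2.2, 2.34], [-1.47, 1.5], [-3.14, 3.14]. Speed limits (rad/s): [2.57, 2.57, 3.14, 3.14, 3.14, 3.14].

### API

Orientations are given as a unit quaternion [w, x, y, z].
In Python, from workcell import env gives the robot as it stands. The module is installed in compiled form; this text tells all that it offers.
- The arm moves only by the tool carry_out, never from a script. Its argument "series" is a list of rows, each an object with "delta_rot": the turn, a rotation vector about the world's x, y, z normalised to -1 to 1, where 1 is 0.1 rad, a list of three; "travel": the shift along the world's x, y, z normalised to -1 to 1, where 1 is 0.025 m, a list of three; "fingers": the closure, from -1 (fully open) to 1 (shut). In form: [{"delta_rot": [ax, ay, az], "travel": [tx, ty, tz], "fingers": fingers}, ...]. A call has 1 to 5 rows; each row shifts and turns the commanded pose from where the row before left it; what a row does not reach is not made up. A row lasts 1/8 s, in which the tool goes at most 62.5 mm and 10.7 degrees, less where a joint would pass 70% of its speed; a pose out of reach is approached as far as the arm can. A call with a number of a shift or a turn outside -1 to 1 is refused whole. A call with a gripper value outside its range is refused whole. The fingers move at their own pace and stop on an object; "squeeze" is the grip in N (left out, the last holds). Time passes only in rows, so rows that do not move let the fingers close. It gives the time, the measured TCP pose, the force, the opening and the grip force at its end, in the units of the state.
- env.get_state(): the state, without advancing time (a new reading comes with each control period).
- env.read_camera(name): name is "scene" or "top" or "wrist"; returns a dict with "color" (400x640x3 uint8, red, green, blue), "fx", "fy", "cx", "cy" (pixels), "world_from_camera" (4x4, takes a point from camera to world coordinates); the wrist camera has in their place "hand_eye" (4x4, takes a point from camera to tool coordinates, whose origin is the TCP and whose axes are the flange's). Camera axes: x right, y up, looking along -z (the intrinsics and any distortion apply to the point x, -y, -z); pixel columns grow to the right and rows downward; lengths in m; the calibration is good to about 2 mm. The wrist camera is an equidistant fisheye: a pixel r from the principal point sees the ray r / f radians off the axis. A picture is of the moment at which its call begins: read the wrist's pose just before it. There is no depth.
- env.hand_in(): hands the job in; it is judged then, once.
The state is a dict: "clock": time; "joint_pos": joint angles; "qvel": joint speeds; "tau": joint torques, N m; "tcp_pos": TCP position; "orientation": TCP orientation; "wrist_force": force on the tool from outside, world axes, zero at the start; "ft_torque": the same for the moment, N m; "finger_gap": finger opening in m; "grip_force": force on a finger pad.
Only numpy, scipy, OpenCV 4.12 (cv2) and the standard library are available. Lean on these libraries where they do the work, as an engineer would, in place of code of your own. Each camera call takes 0.05 s, during which the arm holds its last target. There are 200 camera calls.

## Working session

There is one attempt and no reset: what is moved stays moved. The work goes in short steps, Python scripts to look and compute and a tool call to move; the robot and the scene stay as the last step left them, time stands still between calls to the robot, and variables do not carry over. Pictures are saved under pics/ and viewed, at most 10 in all, crops included, and the job is handed in when it is done.

Besides the shell and the picture viewer there is one more tool, called after "Call:" as a command line: name --argument value ..., lists and objects as JSON in quotes. carry_out: Moves the arm, as the interface text tells. Its arguments: {"type":"object","properties":{"series":{"type":"array","items":{"type":"object","properties":{"delta_rot":{"type":"array","items":{"type":"number"}},"travel":{"type":"array","items":{"type":"number"}},"fingers":{"type":"number"}}}},"squeeze":{"type":"number"}},"required":["series"]}

```bash
mkdir -p pics
python3 - <<'E'
from workcell import env
import cv2
s=env.get_state(); print({k:s[k] for k in ('clock','tcp_pos','orientation','wrist_force','finger_gap')})
for n in('top','scene'):
    c=env.read_camera(n); cv2.imwrite(f'pics/{n}0.png',c['color'][:,:,::-1]); print(n,c['fx'],c['cx'],c['cy'],c['world_from_camera'])
E
```

```text
{'clock': 0.0, 'tcp_pos': array([0.25179324, 0.51638869, 0.2304161 ]), 'orientation': array([-3.02369103e-04,  2.24948782e-01,  9.74370183e-01, -8.36322427e-04]), 'wrist_force': array([0.06244238, 0.10222092, 0.6025379 ]), 'finger_gap': 0.08518537013496708}
top 464.76255122881486 320.367955767919 200.40705457190626 [[-0.02073109  0.99068267 -0.13460335  0.4216943 ]
 [-0.99960566 -0.02308924 -0.01598181 -0.02383804]
 [-0.01894079  0.13421895  0.99077067  1.31765524]
 [ 0.          0.          0.          1.        ]]
scene 406.99553473173086 318.2135204439676 194.58279250439818 [[ 0.82436292  0.35572944 -0.44032072  0.08178686]
 [-0.5658425   0.49621064 -0.65848103 -0.78875477]
 [-0.01574926  0.79197952  0.61034449  0.8109354 ]
 [ 0.          0.          0.          1.        ]]
```

View pics/top0.png

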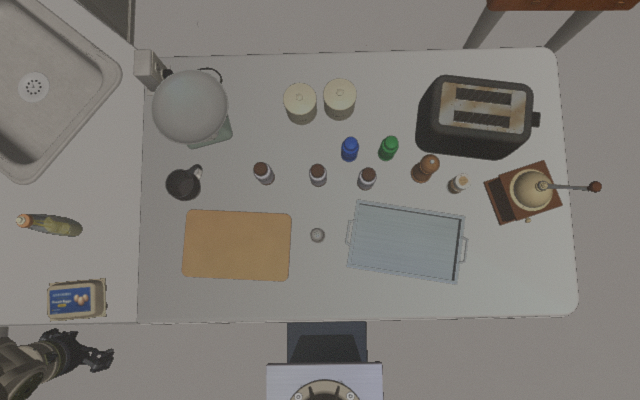

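View pics/scene0.png

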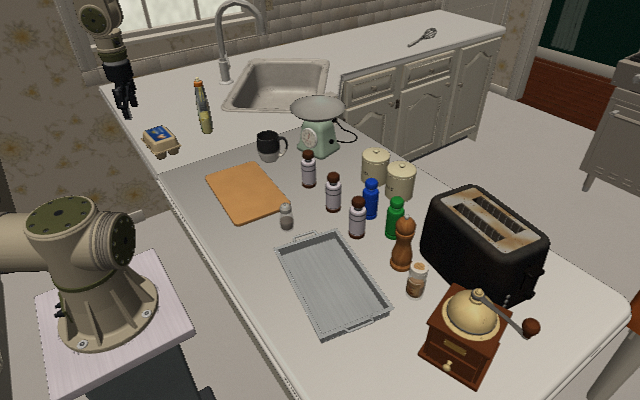

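The top view shows the candidates. The silver mills with dark-wood heads are at about (262,172), (317,174) and (367,178). The blue (350,149) and green (388,148) ones are look-alikes, and the pepper mill is at (425,168). The board is at (237,245), the tray at (406,241), and a salt shaker stands between them at (317,235). The three silver ones fit the description (metal body, dark-wood head), so I'll confirm that in a crop and measure.

```bash
cat > h.py <<'E'
import numpy as np, cv2
from workcell import env
def ray(c,u,v):
    T=c['world_from_camera']; d=np.array([(u-c['cx'])/c['fx'],-(v-c['cy'])/c['fy'],-1.]); return T[:3,3],T[:3,:3]@d
def onplane(c,u,v,z):
    o,d=ray(c,u,v); return o+d*(z-o[2])/d[2]
def proj(c,p):
    T=c['world_from_camera']; q=T[:3,:3].T@(np.array(p)-T[:3,3]); return c['cx']+c['fx']*q[0]/-q[2], c['cy']-c['fy']*q[1]/-q[2]
def tri(r1,r2):
    (o1,d1),(o2,d2)=r1,r2; A=np.c_[d1,-d2]; t=np.linalg.lstsq(A,o2-o1,rcond=None)[0]; p,q=o1+d1*t[0],o2+d2*t[1]; return (p+q)/2,np.linalg.norm(p-q)
def dark(c,box):
    x0,y0,x1,y1=box; im=c['color'][y0:y1,x0:x1].astype(int); r,g,b=im[...,0],im[...,1],im[...,2]
    m=((r<120)&(r-b>12)).astype(np.uint8); n,l,s,ce=cv2.connectedComponentsWithStats(m)
    return [(s[i,4],ce[i]+[x0,y0],s[i,:4]+[x0,y0,0,0]) for i in range(1,n) if s[i,4]>25]
E
python3 - <<'E'
from h import *
t=env.read_camera('top'); s=env.read_camera('scene')
a=cv2.resize(t['color'][125:205,240:450],None,fx=3.8,fy=3.8,interpolation=3); b=cv2.resize(s['color'][140:300,270:470],None,fx=1.8,fy=1.8,interpolation=3)
o=np.zeros((600,800,3),np.uint8); o[:a.shape[0],:a.shape[1]]=a[:,:800]; o[305:305+b.shape[0],:b.shape[1]]=b
cv2.imwrite('pics/crop1.png',o[:,:,::-1])
T=dark(t,(250,158,380,192)); S=dark(s,(295,145,370,215))
for k in T: print('T',k, onplane(t,*k[1],.127))
for k in S: print('S',k, onplane(s,*k[1],.12))
def quad(c,rng,box):
    x0,y0,x1,y1=box; h=cv2.cvtColor(c['color'][y0:y1,x0:x1],cv2.COLOR_RGB2HSV); m=cv2.inRange(h,*rng)
    cs=max(cv2.findContours(m,0,2)[0],key=cv2.contourArea); return cv2.boxPoints(cv2.minAreaRect(cs))+[x0,y0]
B=quad(t,((8,90,80),(25,255,255)),(170,200,300,290)); print(np.array([onplane(t,*p,.014) for p in B]).round(3))
h=cv2.cvtColor(t['color'],cv2.COLOR_RGB2HSV); print(h[240,406],h[300,320])
for p in((358,202),(466,209),(457,282),(348,268)): print('tray',onplane(t,*p,.03).round(3))
E
```

```text
T (np.int32(139), array([259.96402878, 168.29496403]), array([254, 162,  13,  14])) [0.67191441 0.15165568 0.127     ]
T (np.int32(134), array([317.01492537, 170.20895522]), array([311, 164,  13,  13])) [0.66314811 0.0024669  0.127     ]
T (np.int32(134), array([368.20149254, 173.87313433]), array([362, 168,  14,  13])) [ 0.65017694 -0.13046641  0.127     ]
S (np.int32(102), array([307.3627451 , 154.03921569]), array([302, 149,  12,  11])) [0.67220935 0.1519539  0.12      ]
S (np.int32(162), array([364.68518519, 170.04938272]), array([361, 156,   9,  27])) [ 0.76230277 -0.02512669  0.12      ]
S (np.int32(121), array([332.90082645, 177.02479339]), array([327, 172,  13,  11])) [0.66330945 0.00128031 0.12      ]
S (np.int32(55), array([308.72727273, 185.4       ]), array([302, 182,  15,   7])) [0.5825446  0.00808551 0.12      ]
S (np.int32(139), array([357.61151079, 201.50359712]), array([351, 196,  14,  12])) [ 0.64978568 -0.13104145  0.12      ]
S (np.int32(62), array([332.56451613, 209.51612903]), array([325, 205,  16,   8])) [ 0.57447289 -0.11902023  0.12      ]
[[0.396 0.388 0.014]
 [0.584 0.383 0.014]
 [0.562 0.081 0.014]
 [0.376 0.093 0.014]]
[ 90  15 133] [ 20  11 138]
tray [ 0.59  -0.108  0.03 ]
tray [ 0.563 -0.406  0.03 ]
tray [ 0.364 -0.37   0.03 ]
tray [ 0.408 -0.075  0.03 ]
```

View pics/crop1.png

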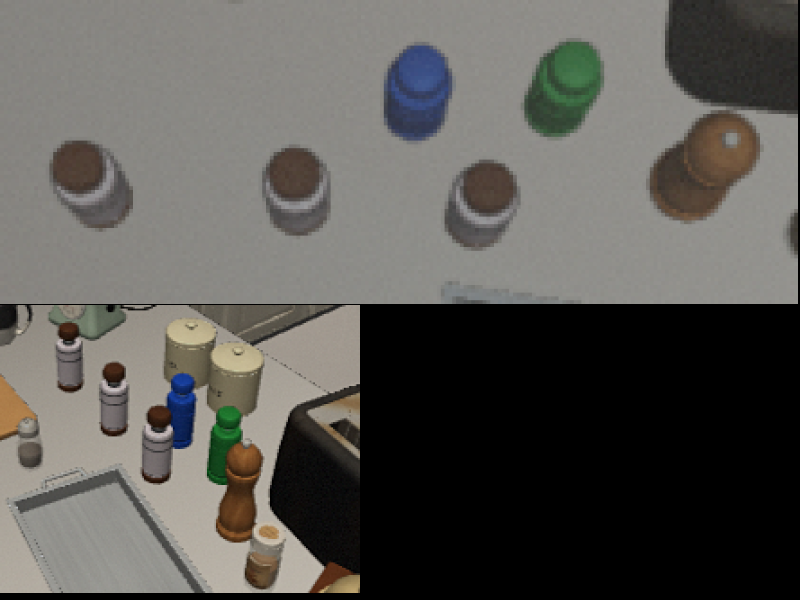

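The crop confirms it: the three silver-bodied, dark-wood-headed mills are A, B and C. A is at (0.672, 0.152), B at (0.663, 0.002) and C at (0.650, -0.131), and the two views agree to about 1 mm. I'm moving to above A with the fingers shut.

Call:
carry_out --series '[{"travel": [1, -0.86, 0], "delta_rot": [0, 0, 0.27], "fingers": 1}, {"travel": [1, -0.86, 0], "delta_rot": [0, 0, 0.27], "fingers": 1}, {"travel": [1, -0.86, 0], "delta_rot": [0, 0, 0.27], "fingers": 1}, {"travel": [1, -0.86, 0], "delta_rot": [0, 0, 0.27], "fingers": 1}, {"travel": [1, -0.86, 0], "delta_rot": [0, 0, 0.27], "fingers": 1}]' --squeeze 40

```text
clock: 0.82
tcp_pos: [0.3777, 0.4085, 0.2311]
orientation: [-0.0, 0.158, 0.987, -0.0]
wrist_force: [0.5, 0.5, -0.2]
finger_gap: 0.0001
grip_force: 0.0
```

Call:
carry_out --series '[{"travel": [1, -0.86, 0], "delta_rot": [0, 0, 0.27], "fingers": 1}, {"travel": [1, -0.86, 0], "delta_rot": [0, 0, 0.27], "fingers": 1}, {"travel": [1, -0.86, 0], "delta_rot": [0, 0, 0.27], "fingers": 1}, {"travel": [1, -0.86, 0], "delta_rot": [0, 0, 0.27], "fingers": 1}, {"travel": [1, -0.86, 0], "delta_rot": [0, 0, 0.27], "fingers": 1}]'

```text
clock: 1.45
tcp_pos: [0.5027, 0.301, 0.2311]
orientation: [-0.0, 0.091, 0.996, -0.0]
wrist_force: [0.3, -0.2, -0.1]
finger_gap: -0.0003
grip_force: 0.0
```

Call:
carry_out --series '[{"travel": [1, -0.86, 0], "delta_rot": [0, 0, 0.27], "fingers": 1}, {"travel": [1, -0.86, 0], "delta_rot": [0, 0, 0.27], "fingers": 1}, {"travel": [1, -0.86, 0], "delta_rot": [0, 0, 0.27], "fingers": 1}, {"travel": [1, -0.86, 0], "delta_rot": [0, 0, 0.27], "fingers": 1}, {"travel": [1, -0.86, 0], "delta_rot": [0, 0, 0.27], "fingers": 1}]'

```text
clock: 2.08
tcp_pos: [0.6277, 0.1936, 0.231]
orientation: [-0.0, 0.024, 1.0, 0.0]
wrist_force: [0.2, -0.0, -0.7]
finger_gap: 0.0002
grip_force: 0.0
```

Call:
carry_out --series '[{"travel": [0.9, -0.84, -0.5], "delta_rot": [0, 0, 0.24], "fingers": 1}, {"travel": [0.88, -0.84, -0.5], "delta_rot": [0, 0, 0.24], "fingers": 1}, {"travel": [0, 0, -1], "fingers": 1, "delta_rot": [0, 0, 0]}, {"travel": [0, 0, -1], "fingers": 1, "delta_rot": [0, 0, 0]}, {"travel": [0, 0, -0.6], "fingers": 1, "delta_rot": [0, 0, 0]}]'

```text
clock: 2.7
tcp_pos: [0.6708, 0.1521, 0.1393]
orientation: [-0.001, 0.001, 1.0, -0.0]
wrist_force: [0.1, 0.8, -0.7]
finger_gap: 0.0
grip_force: 0.0
```

Call:
carry_out --series '[{"travel": [0, 0, 0], "delta_rot": [0, 0, 0], "fingers": 1}]'

```text
clock: 2.82
tcp_pos: [0.6706, 0.1523, 0.1399]
orientation: [-0.001, 0.0, 1.0, -0.0]
wrist_force: [0.3, -0.2, -0.2]
finger_gap: -0.0004
grip_force: 0.0
```

Run:
```python
from h import *
s=env.get_state(); print(s['tcp_pos'],s['wrist_force'],s['joint_pos'])
cv2.imwrite('pics/w1.png',env.read_camera('wrist')['color'][:,:,::-1])
```

```text
[0.67060585 0.15231054 0.13986068] [ 0.31419005 -0.24974418 -0.15253595] [1.06704963e-01 5.71948245e-01 2.20874759e-01 1.22262637e+00
 7.66225815e-05 1.07396602e-01]
```

View pics/w1.png

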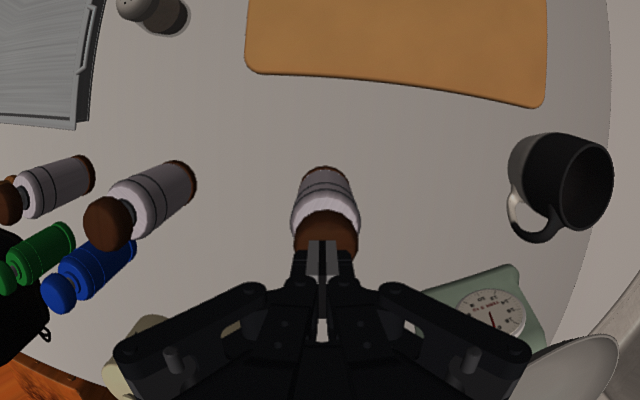

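The wrist view shows the shut fingertips over the head of A at (325,240), centred side to side. Now I press.

Call:
carry_out --series '[{"travel": [0, 0, -0.4], "delta_rot": [0, 0, 0], "fingers": 1}, {"travel": [0, 0, -0.14], "delta_rot": [0, 0, 0], "fingers": 1}, {"travel": [0, 0, 0], "delta_rot": [0, 0, 0], "fingers": 1}]'

```text
clock: 3.25
tcp_pos: [0.6718, 0.1524, 0.128]
orientation: [0.0, 0.0, 1.0, 0.0]
wrist_force: [-0.6, 0.0, 0.3]
finger_gap: 0.0002
grip_force: 0.5
```

Call:
carry_out --series '[{"travel": [0, 0, -0.12], "delta_rot": [0, 0, 0], "fingers": 1}, {"travel": [0, 0, 0], "delta_rot": [0, 0, 0], "fingers": 1}]'

```text
clock: 3.5
tcp_pos: [0.6717, 0.1524, 0.1249]
orientation: [0.0, 0.0, 1.0, 0.0]
wrist_force: [0.9, -0.4, 2.8]
finger_gap: 0.0001
grip_force: 0.7
```

Call:
carry_out --series '[{"travel": [0, 0, -0.1], "delta_rot": [0, 0, 0], "fingers": 1}, {"travel": [0, 0, 0], "delta_rot": [0, 0, 0], "fingers": 1}]'

```text
clock: 3.75
tcp_pos: [0.6716, 0.1523, 0.1223]
orientation: [0.0, 0.0, 1.0, 0.0]
wrist_force: [-0.1, -0.7, 1.7]
finger_gap: 0.0
grip_force: 0.9
```

Call:
carry_out --series '[{"travel": [0, 0, 0], "delta_rot": [0, 0, 0], "fingers": 1}]'

```text
clock: 3.88
tcp_pos: [0.6717, 0.1523, 0.1224]
orientation: [0.0, 0.0, 1.0, 0.0]
wrist_force: [1.0, -0.2, 1.8]
finger_gap: 0.0
grip_force: 0.9
```

Run:
```python
from h import *
s=env.get_state(); print(s['tcp_pos'],s['wrist_force'],s['tau'])
```

```text
[0.67173078 0.15232687 0.12243896] [ 0.9710673  -0.15373314  1.80182335] [-7.03735650e-02 -6.00147414e+01  2.79750985e+01  3.20727713e-01
 -5.85645391e-02  6.70200279e-04]
```

A is weak: only 1.8 N with the head 7–8 mm down. Next is B.

Call:
carry_out --series '[{"travel": [0, 0, 1], "delta_rot": [0, 0, 0], "fingers": 1}, {"travel": [-0.06, -1, 0], "delta_rot": [0, 0, 0], "fingers": 1}, {"travel": [-0.06, -1, 0], "delta_rot": [0, 0, 0], "fingers": 1}, {"travel": [-0.06, -1, 0], "delta_rot": [0, 0, 0], "fingers": 1}, {"travel": [-0.06, -1, 0], "delta_rot": [0, 0, 0], "fingers": 1}]'

```text
clock: 4.5
tcp_pos: [0.6648, 0.0498, 0.1464]
orientation: [-0.001, 0.001, 1.0, -0.0]
wrist_force: [0.7, 1.1, 0.7]
finger_gap: 0.0001
grip_force: 0.0
```

Call:
carry_out --series '[{"travel": [-0.06, -1, 0], "delta_rot": [0, 0, 0], "fingers": 1}, {"travel": [-0.06, -1, 0], "delta_rot": [0, 0, 0], "fingers": 1}, {"travel": [0, 0, -0.6], "delta_rot": [0, 0, 0], "fingers": 1}, {"travel": [0, 0, -0.28], "delta_rot": [0, 0, 0], "fingers": 1}, {"travel": [0, 0, 0], "delta_rot": [0, 0, 0], "fingers": 1}]'

```text
clock: 5.12
tcp_pos: [0.6619, 0.0026, 0.1242]
orientation: [-0.001, 0.0, 1.0, 0.0]
wrist_force: [0.4, -0.8, 1.5]
finger_gap: -0.0001
grip_force: 0.8
```

Call:
carry_out --series '[{"travel": [0, 0, -0.1], "delta_rot": [0, 0, 0], "fingers": 1}, {"travel": [0, 0, 0], "delta_rot": [0, 0, 0], "fingers": 1}]'

```text
clock: 5.38
tcp_pos: [0.6627, 0.0028, 0.123]
orientation: [0.0, -0.0, 1.0, -0.0]
wrist_force: [-0.5, -1.2, 2.2]
finger_gap: -0.0002
grip_force: 0.9
```

B is weak too (2.2 N at 7 mm). Next is C.

Call:
carry_out --series '[{"travel": [0, 0, 1], "delta_rot": [0, 0, 0], "fingers": 1}, {"travel": [-0.08, -0.89, 0], "delta_rot": [0, 0, 0], "fingers": 1}, {"travel": [-0.08, -0.89, 0], "delta_rot": [0, 0, 0], "fingers": 1}, {"travel": [-0.08, -0.89, 0], "delta_rot": [0, 0, 0], "fingers": 1}, {"travel": [-0.08, -0.89, 0], "delta_rot": [0, 0, 0], "fingers": 1}]'

```text
clock: 6.0
tcp_pos: [0.6539, -0.0887, 0.147]
orientation: [-0.001, 0.001, 1.0, 0.0]
wrist_force: [0.1, -0.5, -0.1]
finger_gap: -0.0001
grip_force: 0.0
```

Call:
carry_out --series '[{"travel": [-0.08, -0.89, 0], "delta_rot": [0, 0, 0], "fingers": 1}, {"travel": [-0.08, -0.89, 0], "delta_rot": [0, 0, 0], "fingers": 1}, {"travel": [0, 0, -0.6], "delta_rot": [0, 0, 0], "fingers": 1}, {"travel": [0, 0, -0.28], "delta_rot": [0, 0, 0], "fingers": 1}, {"travel": [0, 0, 0], "delta_rot": [0, 0, 0], "fingers": 1}]'

```text
clock: 6.62
tcp_pos: [0.6502, -0.1303, 0.1248]
orientation: [-0.001, -0.0, 1.0, 0.0]
wrist_force: [0.5, -0.5, 1.4]
finger_gap: -0.0002
grip_force: 0.8
```

Call:
carry_out --series '[{"travel": [0, 0, -0.1], "delta_rot": [0, 0, 0], "fingers": 1}, {"travel": [0, 0, 0], "delta_rot": [0, 0, 0], "fingers": 1}]'

```text
clock: 6.88
tcp_pos: [0.6508, -0.1307, 0.1236]
orientation: [0.0, 0.0, 1.0, -0.0]
wrist_force: [0.5, -0.9, 1.7]
finger_gap: 0.0005
grip_force: 0.9
```

All three feel weak. I'll average the force here and lift to get a free-air reference before deciding.

```bash
cat > f.py <<'E'
from h import *
F=[]
for i in range(8):
    c=env.read_camera('scene'); s=env.get_state(); F.append(s['wrist_force'])
print(s['tcp_pos'],np.mean(F,0),np.std(F,0),s['grip_force'],s['clock'])
E
python3 f.py
```

```text
[ 0.65067996 -0.13122777  0.12345802] [ 0.12321905 -0.82651902  1.95065696] [0.5280778  0.58419288 0.68361641] 0.8765250118267431 7.275
```

Call:
carry_out --series '[{"travel": [0, 0, -0.08], "delta_rot": [0, 0, 0], "fingers": 1}, {"travel": [0, 0, 0], "delta_rot": [0, 0, 0], "fingers": 1}]'

```text
clock: 7.52
tcp_pos: [0.6505, -0.1312, 0.1211]
orientation: [-0.0, 0.0, 1.0, 0.0]
wrist_force: [1.0, -0.6, 3.6]
finger_gap: 0.0003
grip_force: 1.0
```

Call:
carry_out --series '[{"travel": [0, 0, -0.06], "delta_rot": [0, 0, 0], "fingers": 1}, {"travel": [0, 0, 0], "delta_rot": [0, 0, 0], "fingers": 1}]'

```text
clock: 7.78
tcp_pos: [0.6509, -0.1315, 0.1203]
orientation: [0.0, 0.0, 1.0, -0.0]
wrist_force: [-0.3, -1.9, 4.4]
finger_gap: -0.0
grip_force: 2.3
```

Call:
carry_out --series '[{"travel": [0, 0, 1], "delta_rot": [0, 0, 0], "fingers": 1}, {"travel": [0, 0, 1], "delta_rot": [0, 0, 0], "fingers": -1}, {"travel": [0, 0, 0], "delta_rot": [0, 0, 0], "fingers": -1}, {"travel": [0, 0, 0], "delta_rot": [0, 0, 0], "fingers": -1}, {"travel": [0, 0, 0], "delta_rot": [0, 0, 0], "fingers": -1}]'

```text
clock: 8.4
tcp_pos: [0.6498, -0.1308, 0.1682]
orientation: [-0.001, 0.0, 1.0, 0.001]
wrist_force: [-0.7, 0.2, -0.3]
finger_gap: 0.0725
grip_force: 0.0
```

```bash
python3 f.py
python3 - <<'E'
from h import *
t=env.read_camera('top'); s=env.read_camera('scene')
for n,c,p in(('blue',t,(350,142)),('green',t,(391,143)),('salt',t,(317,231))): print(n,onplane(c,*p,.11))
for k in dark(s,(295,145,370,215)): print(k[0],onplane(s,*k[1],.12))
a=cv2.resize(t['color'][190:300,330:480],None,fx=5,fy=5,interpolation=3); cv2.imwrite('pics/tray.png',a[:,:,::-1])
E
```

```text
[ 0.65059778 -0.13115746  0.16974447] [0.1223179  0.03202403 0.0253458 ] [0.5343116  0.47486225 0.44420491] 0.0 8.8
blue [ 0.74095141 -0.08656962  0.11      ]
green [ 0.73541601 -0.19537536  0.11      ]
salt [0.50572173 0.00606178 0.11      ]
103 [0.67204814 0.15178521 0.12      ]
50 [ 0.73648884 -0.04847236  0.12      ]
119 [0.66330422 0.00128146 0.12      ]
54 [0.58225411 0.00825007 0.12      ]
138 [ 0.64982566 -0.13116713  0.12      ]
63 [ 0.57467447 -0.11920344  0.12      ]
```

View pics/tray.png

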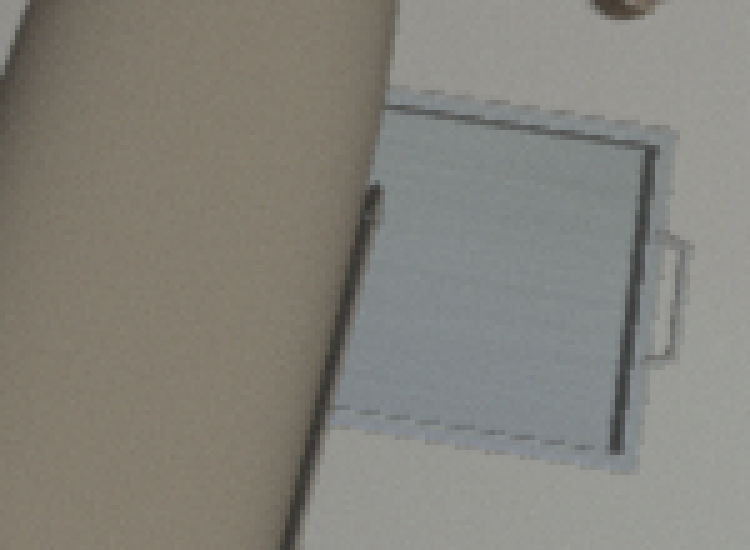

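C reads about 2 N at 6.5 mm, then hits its stop at z=0.120, so contact was real and all three springs are weak. The tray crop shows its right-hand corners at about (465,216) and (457,284) in the full picture. Next I compute the tray frame and slots.

Run:
```python
from h import *
im=cv2.imread('pics/top0.png'); t=env.read_camera('top')
h=cv2.cvtColor(im,cv2.COLOR_BGR2HSV)[190:295,335:478]
m=cv2.inRange(h,(80,10,60),(125,255,255)); m=cv2.morphologyEx(m,cv2.MORPH_OPEN,np.ones((5,5),np.uint8))
c=max(cv2.findContours(m,0,2)[0],key=cv2.contourArea); hull=cv2.convexHull(c).reshape(-1,2)+[335,190]
W=np.array([onplane(t,*p,.03)[:2] for p in hull],np.float32)
(cx,cy),sz,a=cv2.minAreaRect(W*1000); print(cx,cy,sz,a); print(cv2.boxPoints(((cx,cy),sz,a)))
print('pepper',onplane(t,428,160,.165),'jar',onplane(t,461,181,.1))
s=env.get_state(); print(s['tcp_pos'],s['finger_gap'])
```

```text
472.81488037109375 -227.56832885742188 (286.1435241699219, 173.07669067382812) 79.91503143310547
[[ 362.56055 -353.27594]
 [ 532.963   -383.58313]
 [ 583.0692  -101.86072]
 [ 412.66675  -71.55353]]
pepper [ 0.67477007 -0.27877229  0.165     ] jar [ 0.63022641 -0.37707085  0.1       ]
[ 0.65063964 -0.1311934   0.16985024] 0.08551562930618535
```

The tray centre is at (0.473, -0.228), with its long axis about 10° off y. I'll put C at (0.438,-0.308), B at (0.493,-0.231) and A at (0.468,-0.140). Grasping C now.

Call:
carry_out --series '[{"travel": [0, 0, -1], "delta_rot": [0, 0, 0], "fingers": -1}, {"travel": [0, 0, -1], "delta_rot": [0, 0, 0], "fingers": -1}, {"travel": [0, 0, -1], "delta_rot": [0, 0, 0], "fingers": -1}, {"travel": [0, 0, -1], "delta_rot": [0, 0, 0], "fingers": -1}, {"travel": [0, 0, -0.24], "delta_rot": [0, 0, 0], "fingers": -1}]'

```text
clock: 9.57
tcp_pos: [0.6492, -0.1307, 0.0619]
orientation: [-0.002, 0.0, 1.0, 0.001]
wrist_force: [-0.6, 0.4, -0.1]
finger_gap: 0.0856
grip_force: 0.0
```

Call:
carry_out --series '[{"travel": [0, 0, 0], "delta_rot": [0, 0, 0], "fingers": 1}, {"travel": [0, 0, 0], "delta_rot": [0, 0, 0], "fingers": 1}, {"travel": [0, 0, 0], "delta_rot": [0, 0, 0], "fingers": 1}, {"travel": [0, 0, 0], "delta_rot": [0, 0, 0], "fingers": 1}, {"travel": [0, 0, 0], "delta_rot": [0, 0, 0], "fingers": 1}]' --squeeze 40

```text
clock: 10.2
tcp_pos: [0.6516, -0.1312, 0.0655]
orientation: [0.001, 0.0, 1.0, -0.0]
wrist_force: [-0.7, 1.4, 6.3]
finger_gap: 0.0468
grip_force: 40.9
```

Call:
carry_out --series '[{"travel": [0, 0, 0.6], "delta_rot": [0, 0, 0], "fingers": 1}, {"travel": [0, 0, 1], "delta_rot": [0, 0, 0], "fingers": 1}, {"travel": [0, 0, 1], "delta_rot": [0, 0, 0], "fingers": 1}, {"travel": [-0.8, -0.67, 0.4], "delta_rot": [0, 0, 0], "fingers": 1}, {"travel": [-0.95, -0.79, 0], "delta_rot": [0, 0, 0], "fingers": 1}]'

```text
clock: 10.82
tcp_pos: [0.6062, -0.1686, 0.1398]
orientation: [0.0, 0.0, 1.0, -0.001]
wrist_force: [-0.5, -0.5, -2.1]
finger_gap: 0.0473
grip_force: 41.3
```

Call:
carry_out --series '[{"travel": [-0.95, -0.79, 0], "delta_rot": [0, 0, 0], "fingers": 1}, {"travel": [-0.95, -0.79, 0], "delta_rot": [0, 0, 0], "fingers": 1}, {"travel": [-0.95, -0.79, 0], "delta_rot": [0, 0, 0], "fingers": 1}, {"travel": [-0.95, -0.79, 0], "delta_rot": [0, 0, 0], "fingers": 1}, {"travel": [-0.95, -0.79, 0], "delta_rot": [0, 0, 0], "fingers": 1}]'

```text
clock: 11.45
tcp_pos: [0.4857, -0.2672, 0.1385]
orientation: [-0.001, 0.001, 1.0, 0.0]
wrist_force: [0.2, -0.6, -3.4]
finger_gap: 0.0472
grip_force: 41.3
```

Call:
carry_out --series '[{"travel": [-0.95, -0.79, 0], "delta_rot": [0, 0, 0], "fingers": 1}, {"travel": [-0.95, -0.79, 0], "delta_rot": [0, 0, 0], "fingers": 1}, {"travel": [-0.1, -0.1, 0], "delta_rot": [0, 0, 0], "fingers": 1}, {"travel": [0, 0, 0], "delta_rot": [0, 0, 0], "fingers": 1}]'

```text
clock: 11.95
tcp_pos: [0.4373, -0.3085, 0.1388]
orientation: [-0.0, 0.001, 1.0, 0.0]
wrist_force: [0.3, -1.1, -2.0]
finger_gap: 0.0469
grip_force: 41.3
```

Run:
```python
from h import *
s=env.get_state(); print(s['tcp_pos'],s['orientation'],s['wrist_force'],s['finger_gap'],s['grip_force'])
c=env.read_camera('scene'); cv2.imwrite('pics/s2.png',c['color'][:,:,::-1]); print(proj(c,(.438,-.308,.003)))
```

```text
[ 0.43734282 -0.30850343  0.13877086] [-1.23041650e-04  1.08191892e-03  9.99999367e-01  2.83365792e-04] [ 0.26830887 -1.10027938 -2.04204303] 0.046857403718558295 41.347026409837326
(np.float64(332.6744232725194), np.float64(310.2121649370751))
```

View pics/s2.png

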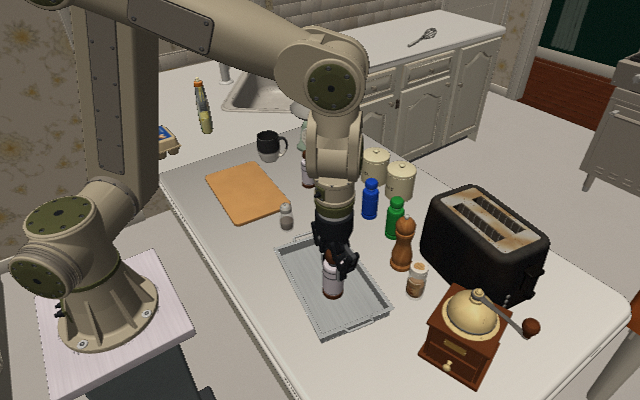

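The scene view shows mill C held upright over the tray at (332,275). I'm lowering it.

Call:
carry_out --series '[{"travel": [0, 0, -1], "delta_rot": [0, 0, 0], "fingers": 1}, {"travel": [0, 0, -1], "delta_rot": [0, 0, 0], "fingers": 1}, {"travel": [0, 0, -0.5], "delta_rot": [0, 0, 0], "fingers": 1}, {"travel": [0, 0, -0.16], "delta_rot": [0, 0, 0], "fingers": 1}, {"travel": [0, 0, 0], "delta_rot": [0, 0, 0], "fingers": 1}]'

```text
clock: 12.62
tcp_pos: [0.4385, -0.3084, 0.0727]
orientation: [0.0, 0.0, 1.0, -0.0]
wrist_force: [-0.0, 0.2, -2.8]
finger_gap: 0.0468
grip_force: 41.4
```

Call:
carry_out --series '[{"travel": [0, 0, -0.1], "delta_rot": [0, 0, 0], "fingers": 1}, {"travel": [0, 0, 0], "delta_rot": [0, 0, 0], "fingers": 1}]'

```text
clock: 12.88
tcp_pos: [0.4383, -0.3086, 0.0702]
orientation: [0.0, 0.0, 1.0, -0.0]
wrist_force: [-0.5, 0.0, -2.4]
finger_gap: 0.0471
grip_force: 41.4
```

Call:
carry_out --series '[{"travel": [0, 0, -0.06], "delta_rot": [0, 0, 0], "fingers": 1}, {"travel": [0, 0, 0], "delta_rot": [0, 0, 0], "fingers": 1}]'

```text
clock: 13.12
tcp_pos: [0.4382, -0.3086, 0.0685]
orientation: [0.0, 0.0, 1.0, -0.0]
wrist_force: [0.7, -0.8, -2.6]
finger_gap: 0.0468
grip_force: 41.5
```

Call:
carry_out --series '[{"travel": [0, 0, -0.04], "delta_rot": [0, 0, 0], "fingers": 1}, {"travel": [0, 0, 0], "delta_rot": [0, 0, 0], "fingers": 1}]'

```text
clock: 13.38
tcp_pos: [0.4385, -0.3087, 0.0684]
orientation: [0.001, 0.0, 1.0, -0.0]
wrist_force: [-0.5, 1.5, 5.3]
finger_gap: 0.0469
grip_force: 42.2
```

Touchdown. I release, lift and go to B.

Call:
carry_out --series '[{"travel": [0, 0, 0], "delta_rot": [0, 0, 0], "fingers": -1}, {"travel": [0, 0, 0], "delta_rot": [0, 0, 0], "fingers": -1}, {"travel": [0, 0, 0], "delta_rot": [0, 0, 0], "fingers": -1}, {"travel": [0, 0, 0], "delta_rot": [0, 0, 0], "fingers": -1}, {"travel": [0, 0, 0.4], "delta_rot": [0, 0, 0], "fingers": -1}]'

```text
clock: 14.0
tcp_pos: [0.4375, -0.3079, 0.0769]
orientation: [-0.001, 0.0, 1.0, 0.001]
wrist_force: [0.2, 0.2, -0.7]
finger_gap: 0.0853
grip_force: 0.0
```

Call:
carry_out --series '[{"travel": [0, 0, 1], "delta_rot": [0, 0, 0], "fingers": -1}, {"travel": [0, 0, 1], "delta_rot": [0, 0, 0], "fingers": -1}, {"travel": [0, 0, 1], "delta_rot": [0, 0, 0], "fingers": -1}, {"travel": [0, 0, 1], "delta_rot": [0, 0, 0], "fingers": -1}, {"travel": [0.69, 0.96, 0], "delta_rot": [0, 0, 0], "fingers": -1}]'

```text
clock: 14.62
tcp_pos: [0.4563, -0.2865, 0.1805]
orientation: [0.002, 0.002, 1.0, -0.002]
wrist_force: [0.2, -0.2, -0.2]
finger_gap: 0.0851
grip_force: 0.0
```

Call:
carry_out --series '[{"travel": [0.69, 0.96, 0], "delta_rot": [0, 0, 0], "fingers": -1}, {"travel": [0.69, 0.96, 0], "delta_rot": [0, 0, 0], "fingers": -1}, {"travel": [0.69, 0.96, 0], "delta_rot": [0, 0, 0], "fingers": -1}, {"travel": [0.69, 0.96, 0], "delta_rot": [0, 0, 0], "fingers": -1}, {"travel": [0.69, 0.96, 0], "delta_rot": [0, 0, 0], "fingers": -1}]'

```text
clock: 15.25
tcp_pos: [0.5423, -0.1637, 0.1782]
orientation: [0.0, 0.0, 1.0, -0.0]
wrist_force: [0.5, -0.3, -0.5]
finger_gap: 0.0852
grip_force: 0.0
```

Call:
carry_out --series '[{"travel": [0.69, 0.96, 0], "delta_rot": [0, 0, 0], "fingers": -1}, {"travel": [0.69, 0.96, 0], "delta_rot": [0, 0, 0], "fingers": -1}, {"travel": [0.69, 0.96, 0], "delta_rot": [0, 0, 0], "fingers": -1}, {"travel": [0.69, 0.96, 0], "delta_rot": [0, 0, 0], "fingers": -1}, {"travel": [0.69, 0.96, 0], "delta_rot": [0, 0, 0], "fingers": -1}]'

```text
clock: 15.88
tcp_pos: [0.6285, -0.0436, 0.1781]
orientation: [0.0, 0.0, 1.0, -0.0]
wrist_force: [1.1, -1.4, 0.5]
finger_gap: 0.0852
grip_force: 0.0
```

Call:
carry_out --series '[{"travel": [0.69, 0.9, 0], "delta_rot": [0, 0, 0], "fingers": -1}, {"travel": [0.69, 0.9, 0], "delta_rot": [0, 0, 0], "fingers": -1}, {"travel": [0, 0, 0], "delta_rot": [0, 0, 0], "fingers": -1}]'

```text
clock: 16.25
tcp_pos: [0.6632, 0.0022, 0.1776]
orientation: [0.0, -0.001, 1.0, 0.0]
wrist_force: [-0.3, -0.9, -0.2]
finger_gap: 0.0854
grip_force: 0.0
```

Run:
```python
from h import *
s=env.get_state(); print(s['tcp_pos'],s['orientation'],s['wrist_force'],s['finger_gap'],s['joint_pos'])
c=env.read_camera('scene'); cv2.imwrite('pics/s3.png',c['color'][:,:,::-1]); t=env.read_camera('top')
for k in dark(c,(300,225,370,310)): print(k,onplane(c,*k[1],.123))
for k in dark(t,(400,200,465,285)): print(k,onplane(t,*k[1],.13))
```

```text
[0.66321255 0.0021982  0.17760688] [ 3.44680861e-04 -8.79654177e-04  9.99999550e-01  8.79910575e-05] [-0.28654853 -0.87228296 -0.2429722 ] 0.08540327227828928 [-1.17721179e-01  5.04407017e-01  2.02147127e-01  1.26787274e+00
  2.56313193e-04 -1.19480403e-01]
(np.int32(231), array([332.74025974, 276.75324675]), array([325, 269,  17,  17])) [ 0.43693084 -0.30850337  0.123     ]
(np.int32(138), array([441.43478261, 254.79710145]), array([435, 249,  14,  13])) [ 0.4372718  -0.30766149  0.13      ]
```

View pics/s3.png

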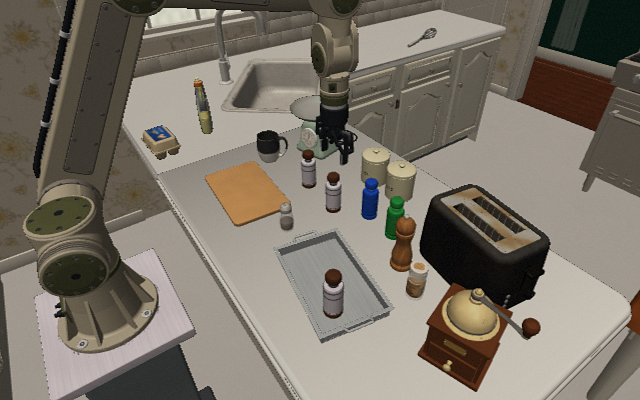

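C stands upright in the tray at pixel (332,295), world (0.437,-0.308), and nothing else has moved. Now B.

Call:
carry_out --series '[{"travel": [0, 0, -1], "delta_rot": [0, 0, 0], "fingers": -1}, {"travel": [0, 0, -1], "delta_rot": [0, 0, 0], "fingers": -1}, {"travel": [0, 0, -1], "delta_rot": [0, 0, 0], "fingers": -1}, {"travel": [0, 0, -1], "delta_rot": [0, 0, 0], "fingers": -1}, {"travel": [0, 0, -0.54], "delta_rot": [0, 0, 0], "fingers": -1}]'

```text
clock: 16.98
tcp_pos: [0.661, -0.0003, 0.0627]
orientation: [-0.001, 0.001, 1.0, 0.0]
wrist_force: [0.0, 0.5, -0.3]
finger_gap: 0.0854
grip_force: 0.0
```

Call:
carry_out --series '[{"travel": [0, 0, 0], "delta_rot": [0, 0, 0], "fingers": 1}, {"travel": [0, 0, 0], "delta_rot": [0, 0, 0], "fingers": 1}, {"travel": [0, 0, 0], "delta_rot": [0, 0, 0], "fingers": 1}, {"travel": [0, 0, 0], "delta_rot": [0, 0, 0], "fingers": 1}, {"travel": [0, 0, 0], "delta_rot": [0, 0, 0], "fingers": 1}]'

```text
clock: 17.6
tcp_pos: [0.6632, 0.0006, 0.0651]
orientation: [0.001, 0.0, 1.0, -0.0]
wrist_force: [-0.9, 1.1, 5.2]
finger_gap: 0.0471
grip_force: 44.0
```

Call:
carry_out --series '[{"travel": [0, 0, 0.6], "delta_rot": [0, 0, 0], "fingers": 1}, {"travel": [0, 0, 1], "delta_rot": [0, 0, 0], "fingers": 1}, {"travel": [0, 0, 1], "delta_rot": [0, 0, 0], "fingers": 1}, {"travel": [0, 0, 0.4], "delta_rot": [0, 0, 0], "fingers": 1}]'

```text
clock: 18.1
tcp_pos: [0.663, 0.0005, 0.1407]
orientation: [0.001, 0.0, 1.0, -0.0]
wrist_force: [0.3, 0.4, -2.8]
finger_gap: 0.0465
grip_force: 43.5
```

Call:
carry_out --series '[{"travel": [-0.68, -0.93, 0], "delta_rot": [0, 0, 0], "fingers": 1}, {"travel": [-0.68, -0.93, 0], "delta_rot": [0, 0, 0], "fingers": 1}, {"travel": [-0.68, -0.93, 0], "delta_rot": [0, 0, 0], "fingers": 1}, {"travel": [-0.68, -0.93, 0], "delta_rot": [0, 0, 0], "fingers": 1}, {"travel": [-0.68, -0.93, 0], "delta_rot": [0, 0, 0], "fingers": 1}]'

```text
clock: 18.73
tcp_pos: [0.5762, -0.1162, 0.1382]
orientation: [-0.001, 0.0, 1.0, 0.0]
wrist_force: [-0.7, 0.1, -2.6]
finger_gap: 0.0468
grip_force: 43.5
```

Call:
carry_out --series '[{"travel": [-0.68, -0.93, 0], "delta_rot": [0, 0, 0], "fingers": 1}, {"travel": [-0.68, -0.93, 0], "delta_rot": [0, 0, 0], "fingers": 1}, {"travel": [-0.68, -0.93, 0], "delta_rot": [0, 0, 0], "fingers": 1}, {"travel": [-0.68, -0.93, 0], "delta_rot": [0, 0, 0], "fingers": 1}, {"travel": [-0.68, -0.93, 0], "delta_rot": [0, 0, 0], "fingers": 1}]'

```text
clock: 19.35
tcp_pos: [0.4913, -0.2323, 0.1383]
orientation: [-0.001, 0.0, 1.0, 0.0]
wrist_force: [-0.8, 0.6, -2.6]
finger_gap: 0.0469
grip_force: 43.5
```

Call:
carry_out --series '[{"travel": [0, 0, 0], "delta_rot": [0, 0, 0], "fingers": 1}, {"travel": [0, 0, -1], "delta_rot": [0, 0, 0], "fingers": 1}, {"travel": [0, 0, -1], "delta_rot": [0, 0, 0], "fingers": 1}, {"travel": [0, 0, -0.6], "delta_rot": [0, 0, 0], "fingers": 1}, {"travel": [0, 0, 0], "delta_rot": [0, 0, 0], "fingers": 1}]'

```text
clock: 19.98
tcp_pos: [0.4916, -0.2309, 0.0726]
orientation: [-0.001, 0.0, 1.0, 0.001]
wrist_force: [-0.6, 0.1, -1.9]
finger_gap: 0.0469
grip_force: 43.5
```

Call:
carry_out --series '[{"travel": [0, 0, -0.12], "delta_rot": [0, 0, 0], "fingers": 1}, {"travel": [0, 0, -0.04], "delta_rot": [0, 0, 0], "fingers": 1}, {"travel": [0, 0, 0], "delta_rot": [0, 0, 0], "fingers": 1}]'

```text
clock: 20.35
tcp_pos: [0.4927, -0.2321, 0.0704]
orientation: [0.0, 0.0, 1.0, -0.0]
wrist_force: [0.1, 0.1, -2.3]
finger_gap: 0.047
grip_force: 43.5
```

Call:
carry_out --series '[{"travel": [0, 0, -0.04], "delta_rot": [0, 0, 0], "fingers": 1}, {"travel": [0, 0, 0], "delta_rot": [0, 0, 0], "fingers": 1}]'

```text
clock: 20.6
tcp_pos: [0.4924, -0.232, 0.0689]
orientation: [0.0, 0.0, 1.0, 0.0]
wrist_force: [0.4, -0.2, -2.1]
finger_gap: 0.047
grip_force: 43.5
```

Call:
carry_out --series '[{"travel": [0, 0, -0.04], "delta_rot": [0, 0, 0], "fingers": 1}, {"travel": [0, 0, 0], "delta_rot": [0, 0, 0], "fingers": 1}]'

```text
clock: 20.85
tcp_pos: [0.4925, -0.232, 0.0682]
orientation: [0.0, 0.0, 1.0, -0.0]
wrist_force: [-0.2, -0.5, 0.5]
finger_gap: 0.0469
grip_force: 43.9
```

Call:
carry_out --series '[{"travel": [0, 0, 0], "delta_rot": [0, 0, 0], "fingers": 1}]'

```text
clock: 20.98
tcp_pos: [0.4925, -0.232, 0.0682]
orientation: [0.0, 0.0, 1.0, -0.0]
wrist_force: [-1.1, 0.9, 2.3]
finger_gap: 0.0468
grip_force: 43.9
```

Touchdown. I release and go to A.

Call:
carry_out --series '[{"travel": [0, 0, 0], "delta_rot": [0, 0, 0], "fingers": -1}, {"travel": [0, 0, 0], "delta_rot": [0, 0, 0], "fingers": -1}, {"travel": [0, 0, 0], "delta_rot": [0, 0, 0], "fingers": -1}, {"travel": [0, 0, 0], "delta_rot": [0, 0, 0], "fingers": -1}, {"travel": [0, 0, 0.4], "delta_rot": [0, 0, 0], "fingers": -1}]'

```text
clock: 21.6
tcp_pos: [0.4917, -0.2315, 0.0774]
orientation: [-0.001, 0.0, 1.0, 0.001]
wrist_force: [0.8, 0.3, 0.5]
finger_gap: 0.0855
grip_force: 0.0
```

Call:
carry_out --series '[{"travel": [0, 0, 1], "delta_rot": [0, 0, 0], "fingers": -1}, {"travel": [0, 0, 1], "delta_rot": [0, 0, 0], "fingers": -1}, {"travel": [0, 0, 1], "delta_rot": [0, 0, 0], "fingers": -1}, {"travel": [0, 0, 1], "delta_rot": [0, 0, 0], "fingers": -1}, {"travel": [0.45, 0.96, 0], "delta_rot": [0, 0, 0], "fingers": -1}]'

```text
clock: 22.22
tcp_pos: [0.5049, -0.2097, 0.1811]
orientation: [0.002, 0.002, 1.0, -0.002]
wrist_force: [0.6, 0.6, -0.0]
finger_gap: 0.0856
grip_force: 0.0
```

Call:
carry_out --series '[{"travel": [0.45, 0.96, 0], "delta_rot": [0, 0, 0], "fingers": -1}, {"travel": [0.45, 0.96, 0], "delta_rot": [0, 0, 0], "fingers": -1}, {"travel": [0.45, 0.96, 0], "delta_rot": [0, 0, 0], "fingers": -1}, {"travel": [0.45, 0.96, 0], "delta_rot": [0, 0, 0], "fingers": -1}, {"travel": [0.45, 0.96, 0], "delta_rot": [0, 0, 0], "fingers": -1}]'

```text
clock: 22.85
tcp_pos: [0.5603, -0.0871, 0.1787]
orientation: [0.0, 0.0, 1.0, -0.0]
wrist_force: [0.2, -0.0, 0.8]
finger_gap: 0.0854
grip_force: 0.0
```

Call:
carry_out --series '[{"travel": [0.45, 0.96, 0], "delta_rot": [0, 0, 0], "fingers": -1}, {"travel": [0.45, 0.96, 0], "delta_rot": [0, 0, 0], "fingers": -1}, {"travel": [0.45, 0.96, 0], "delta_rot": [0, 0, 0], "fingers": -1}, {"travel": [0.45, 0.96, 0], "delta_rot": [0, 0, 0], "fingers": -1}, {"travel": [0.45, 0.96, 0], "delta_rot": [0, 0, 0], "fingers": -1}]'

```text
clock: 23.48
tcp_pos: [0.6165, 0.0329, 0.1786]
orientation: [0.0, 0.0, 1.0, 0.0]
wrist_force: [0.8, -0.5, 0.2]
finger_gap: 0.0855
grip_force: 0.0
```

Call:
carry_out --series '[{"travel": [0.45, 0.96, 0], "delta_rot": [0, 0, 0], "fingers": -1}, {"travel": [0.45, 0.96, 0], "delta_rot": [0, 0, 0], "fingers": -1}, {"travel": [0.45, 0.96, 0], "delta_rot": [0, 0, 0], "fingers": -1}, {"travel": [0.45, 0.96, 0], "delta_rot": [0, 0, 0], "fingers": -1}, {"travel": [0.45, 0.96, 0], "delta_rot": [0, 0, 0], "fingers": -1}]'

```text
clock: 24.1
tcp_pos: [0.6727, 0.1529, 0.1786]
orientation: [0.0, 0.0, 1.0, 0.0]
wrist_force: [-0.3, -0.2, 0.9]
finger_gap: 0.0853
grip_force: 0.0
```

Call:
carry_out --series '[{"travel": [0, 0, 0], "delta_rot": [0, 0, 0], "fingers": -1}]'

```text
clock: 24.22
tcp_pos: [0.6727, 0.1537, 0.1781]
orientation: [0.0, -0.001, 1.0, 0.0]
wrist_force: [-0.1, -0.7, 0.6]
finger_gap: 0.0852
grip_force: 0.0
```

Run:
```python
from h import *
s=env.get_state(); print(s['tcp_pos'],s['orientation'],s['wrist_force'],s['finger_gap'])
c=env.read_camera('scene')
for k in dark(c,(290,140,325,165))+dark(c,(300,225,370,310)): print(k,onplane(c,*k[1],.121))
```

```text
[0.67274931 0.15371981 0.178066  ] [ 2.69699456e-04 -7.55835907e-04  9.99999666e-01  1.53983542e-04] [-0.05450501 -0.70651274  0.59873652] 0.08522037534512909
(np.int32(104), array([307.43269231, 153.97115385]), array([302, 149,  12,  11])) [0.67176032 0.15080341 0.121     ]
(np.int32(190), array([332.97368421, 246.10526316]), array([326, 239,  15,  15])) [ 0.49427363 -0.23078733  0.121     ]
(np.int32(242), array([332.76859504, 276.7892562 ]), array([324, 269,  19,  17])) [ 0.43795365 -0.30722617  0.121     ]
```

B's head reads (0.494,-0.231), upright. Now I grasp A.

Call:
carry_out --series '[{"travel": [-0.03, -0.07, -1], "delta_rot": [0, 0, 0], "fingers": -1}, {"travel": [0, 0, -1], "delta_rot": [0, 0, 0], "fingers": -1}, {"travel": [0, 0, -1], "delta_rot": [0, 0, 0], "fingers": -1}, {"travel": [0, 0, -1], "delta_rot": [0, 0, 0], "fingers": -1}, {"travel": [0, 0, -0.56], "delta_rot": [0, 0, 0], "fingers": -1}]'

```text
clock: 24.9
tcp_pos: [0.6706, 0.1491, 0.0628]
orientation: [-0.001, 0.001, 1.0, -0.0]
wrist_force: [0.6, -0.7, -0.8]
finger_gap: 0.0856
grip_force: 0.0
```

Call:
carry_out --series '[{"travel": [0, 0, 0], "delta_rot": [0, 0, 0], "fingers": 1}, {"travel": [0, 0, 0], "delta_rot": [0, 0, 0], "fingers": 1}, {"travel": [0, 0, 0], "delta_rot": [0, 0, 0], "fingers": 1}, {"travel": [0, 0, 0], "delta_rot": [0, 0, 0], "fingers": 1}, {"travel": [0, 0, 0], "delta_rot": [0, 0, 0], "fingers": 1}]'

```text
clock: 25.52
tcp_pos: [0.6726, 0.1505, 0.0655]
orientation: [0.001, 0.0, 1.0, 0.0]
wrist_force: [-1.0, 0.5, 7.3]
finger_gap: 0.0472
grip_force: 41.5
```

Call:
carry_out --series '[{"travel": [0, 0, 0.6], "delta_rot": [0, 0, 0], "fingers": 1}, {"travel": [0, 0, 1], "delta_rot": [0, 0, 0], "fingers": 1}, {"travel": [0, 0, 1], "delta_rot": [0, 0, 0], "fingers": 1}, {"travel": [0, 0, 1], "delta_rot": [0, 0, 0], "fingers": 1}, {"travel": [0, 0, 0.4], "delta_rot": [0, 0, 0], "fingers": 1}]'

```text
clock: 26.15
tcp_pos: [0.6722, 0.1504, 0.1658]
orientation: [0.001, 0.0, 1.0, 0.0]
wrist_force: [0.8, -0.3, -2.1]
finger_gap: 0.0472
grip_force: 41.5
```

Call:
carry_out --series '[{"travel": [-0.2, -1, 0], "delta_rot": [0, 0, 0], "fingers": 1}, {"travel": [-0.2, -1, 0], "delta_rot": [0, 0, 0], "fingers": 1}, {"travel": [-0.2, -1, 0], "delta_rot": [0, 0, 0], "fingers": 1}, {"travel": [-0.2, -1, 0], "delta_rot": [0, 0, 0], "fingers": 1}, {"travel": [-0.2, -1, 0], "delta_rot": [0, 0, 0], "fingers": 1}]'

```text
clock: 26.78
tcp_pos: [0.6451, 0.0228, 0.1626]
orientation: [-0.001, 0.001, 1.0, -0.0]
wrist_force: [-0.5, -0.5, -2.3]
finger_gap: 0.0469
grip_force: 41.6
```

Call:
carry_out --series '[{"travel": [-0.2, -1, 0], "delta_rot": [0, 0, 0], "fingers": 1}, {"travel": [-0.99, -0.8, 0], "delta_rot": [0, 0, 0], "fingers": 1}, {"travel": [-0.99, -0.8, 0], "delta_rot": [0, 0, 0], "fingers": 1}, {"travel": [-0.99, -0.8, 0], "delta_rot": [0, 0, 0], "fingers": 1}, {"travel": [-0.99, -0.8, 0], "delta_rot": [0, 0, 0], "fingers": 1}]'

```text
clock: 27.4
tcp_pos: [0.5402, -0.0815, 0.1627]
orientation: [-0.001, 0.001, 1.0, 0.0]
wrist_force: [-0.4, 0.3, -1.6]
finger_gap: 0.0467
grip_force: 41.7
```

Call:
carry_out --series '[{"travel": [-0.99, -0.8, 0], "delta_rot": [0, 0, 0], "fingers": 1}, {"travel": [-0.99, -0.8, 0], "delta_rot": [0, 0, 0], "fingers": 1}, {"travel": [-0.99, -0.8, 0], "delta_rot": [0, 0, 0], "fingers": 1}, {"travel": [0, 0, 0], "delta_rot": [0, 0, 0], "fingers": 1}]'

```text
clock: 27.9
tcp_pos: [0.4653, -0.1412, 0.163]
orientation: [-0.001, 0.003, 1.0, 0.0]
wrist_force: [0.5, -1.1, -2.2]
finger_gap: 0.0469
grip_force: 41.8
```

Call:
carry_out --series '[{"travel": [0, 0, -1], "delta_rot": [0, 0, 0], "fingers": 1}, {"travel": [0, 0, -1], "delta_rot": [0, 0, 0], "fingers": 1}, {"travel": [0, 0, -1], "delta_rot": [0, 0, 0], "fingers": 1}, {"travel": [0, 0, -0.6], "delta_rot": [0, 0, 0], "fingers": 1}, {"travel": [0, 0, 0], "delta_rot": [0, 0, 0], "fingers": 1}]'

```text
clock: 28.52
tcp_pos: [0.4673, -0.1393, 0.0726]
orientation: [-0.001, 0.001, 1.0, 0.001]
wrist_force: [0.0, -0.4, -1.5]
finger_gap: 0.0468
grip_force: 41.7
```

Call:
carry_out --series '[{"travel": [0, 0, -0.16], "delta_rot": [0, 0, 0], "fingers": 1}, {"travel": [0, 0, -0.04], "delta_rot": [0, 0, 0], "fingers": 1}, {"travel": [0, 0, 0], "delta_rot": [0, 0, 0], "fingers": 1}]'

```text
clock: 28.9
tcp_pos: [0.4687, -0.1398, 0.0693]
orientation: [0.0, 0.0, 1.0, -0.0]
wrist_force: [-0.2, -0.4, -1.9]
finger_gap: 0.0474
grip_force: 41.7
```

Call:
carry_out --series '[{"travel": [0, 0, -0.04], "delta_rot": [0, 0, 0], "fingers": 1}, {"travel": [0, 0, 0], "delta_rot": [0, 0, 0], "fingers": 1}]'

```text
clock: 29.15
tcp_pos: [0.4688, -0.1398, 0.0685]
orientation: [0.001, 0.0, 1.0, -0.0]
wrist_force: [-1.0, 0.5, 2.5]
finger_gap: 0.0468
grip_force: 42.2
```

Touchdown. I release, lift and check.

Call:
carry_out --series '[{"travel": [0, 0, 0], "delta_rot": [0, 0, 0], "fingers": -1}, {"travel": [0, 0, 0], "delta_rot": [0, 0, 0], "fingers": -1}, {"travel": [0, 0, 0], "delta_rot": [0, 0, 0], "fingers": -1}, {"travel": [0, 0, 0], "delta_rot": [0, 0, 0], "fingers": -1}, {"travel": [0, 0, 0.4], "delta_rot": [0, 0, 0], "fingers": -1}]'

```text
clock: 29.78
tcp_pos: [0.4677, -0.1393, 0.0775]
orientation: [-0.001, 0.0, 1.0, 0.0]
wrist_force: [-0.7, 0.6, -0.1]
finger_gap: 0.0856
grip_force: 0.0
```

Call:
carry_out --series '[{"travel": [0, 0, 1], "delta_rot": [0, 0, 0], "fingers": -1}, {"travel": [0, 0, 1], "delta_rot": [0, 0, 0], "fingers": -1}, {"travel": [0, 0, 1], "delta_rot": [0, 0, 0], "fingers": -1}, {"travel": [0, 0, 1], "delta_rot": [0, 0, 0], "fingers": -1}, {"travel": [0, 0, 1], "delta_rot": [0, 0, 0], "fingers": -1}]'

```text
clock: 30.4
tcp_pos: [0.4684, -0.1397, 0.2045]
orientation: [0.0, 0.0, 1.0, -0.0]
wrist_force: [0.0, -0.1, -0.5]
finger_gap: 0.0854
grip_force: 0.0
```

Call:
carry_out --series '[{"travel": [0, 1, 0], "delta_rot": [0, 0, 0], "fingers": -1}, {"travel": [0, 1, 0], "delta_rot": [0, 0, 0], "fingers": -1}, {"travel": [0, 1, 0], "delta_rot": [0, 0, 0], "fingers": -1}, {"travel": [0, 1, 0], "delta_rot": [0, 0, 0], "fingers": -1}, {"travel": [0, 1, 0], "delta_rot": [0, 0, 0], "fingers": -1}]'

```text
clock: 31.02
tcp_pos: [0.4684, -0.0139, 0.2036]
orientation: [0.0, 0.0, 1.0, -0.0]
wrist_force: [-0.0, 0.8, 0.9]
finger_gap: 0.0857
grip_force: 0.0
```

Call:
carry_out --series '[{"travel": [0, 1, 0], "delta_rot": [0, 0, 0], "fingers": -1}, {"travel": [0, 1, 0], "delta_rot": [0, 0, 0], "fingers": -1}, {"travel": [0, 1, 0], "delta_rot": [0, 0, 0], "fingers": -1}, {"travel": [0, 1, 0], "delta_rot": [0, 0, 0], "fingers": -1}, {"travel": [0, 0, 0], "delta_rot": [0, 0, 0], "fingers": -1}]'

```text
clock: 31.65
tcp_pos: [0.4683, 0.0865, 0.2035]
orientation: [0.0, -0.001, 1.0, 0.0]
wrist_force: [0.6, -0.5, -0.1]
finger_gap: 0.0855
grip_force: 0.0
```

Run:
```python
from h import *
t=env.read_camera('top'); c=env.read_camera('scene'); print(env.get_state()['clock'])
a=c['color'][120:350,180:480]; b=t['color'][130:290,300:480]
o=np.zeros((600,800,3),np.uint8); a=cv2.resize(a,(400,307)); b=cv2.resize(b,(400,356)); o[:307,:400]=a; o[:356,400:]=b
cv2.imwrite('pics/final.png',o[:360,:,::-1])
for k in dark(t,(345,200,465,285)): print(k[0],k[1],onplane(t,*k[1],.131).round(3))
```

```text
31.75
133 [410.33082707 233.39097744] [ 0.493 -0.232  0.131]
134 [374.46268657 243.74626866] [ 0.469 -0.14   0.131]
137 [441.44525547 254.8540146 ] [ 0.437 -0.307  0.131]
```

View pics/final.png

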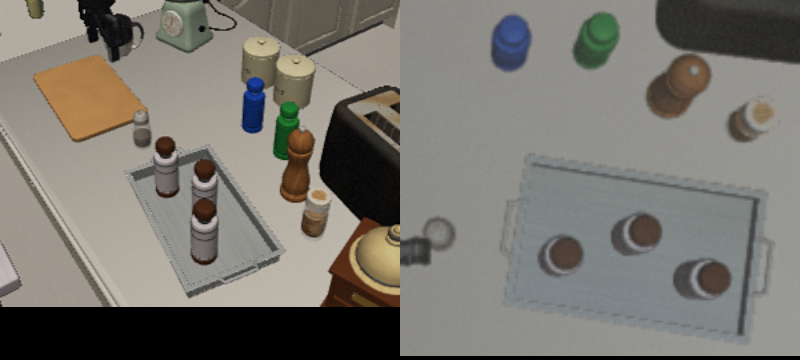

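All three mills stand upright well inside the tray, at full-frame top-view pixels (410,233), (374,244) and (441,255). The bystanders and look-alikes are where they were, so I'm handing in.

```bash
python3 -c "
from workcell import env
print(env.hand_in())"
```

```text
the job is handed in; nothing more can be done
None
```

All three mills had weak springs (about 2 N near full press), so all three now stand upright inside the steel tray, none went on the serving board, and the job is handed in (no verdict was returned).

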